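# Square up a stack of sheet coupons

### The job

Take the tapping block by its leaning handle and, working under the ring light, tap the splayed stack of five metal plates home against both fences of the squaring tray until all their edges line up. Use only the block on the plates, never the gripper itself. Then stand the block upright on the bench, well clear of the tray (at least 15 cm from the stack), leaving the other things where they are.

Things in the scene. Friction and masses are not known exactly. Their poses are not given: they have to be found in the camera images.
- tray: fixed squaring tray: grey bed 6 mm thick (x -75 to 67, y -51 to 81 mm) with two upright fences on its +x and -y sides, 8 mm thick, tops 40 mm above the bench. Origin on the bench under the centre of a stack that sits snug in the fence corner, z up: a squared plate has x = 0, y = 0 and its 55 mm side along x. The -x and +y sides are open, so the stack is tapped along +x and along -y
- fence_long (a point): middle of the foot of the inner face of the tray's longer fence (90 mm), at x = +27.5 mm in the tray's frame; the face looks to the tray's -x
- fence_short (a point): middle of the foot of the inner face of the tray's shorter fence (80 mm), at y = -35 mm in the tray's frame; the face looks to the tray's +y
- ring_light (a point): centre of the underside of the tray's fixed ring light, level, straight above the tray's origin, 165 mm above the bench; outer radius 64, inner radius 44, 18 mm thick; carried by an upright 12 mm post behind the longer fence (tray x = 52, y = 0), with a clamp 22 mm wide whose top is 186 mm above the bench. A gripper held straight down behind the tapping block would strike the ring
- tapper: loose tapping block, about 220 g, standing on the bench: white head 40 (x) by 50 (y) by 32 mm high, black handle on top. Origin at the centre of its underside, z up; its flat tapping face is at x = +20 mm and looks to +x. Held 3 mm above the bed (9 mm above the bench) it meets all five plates
- tapper_grip (a point): point to grip on the block's handle, at x = -22, z = 61 mm in the block's frame, 36 mm up the handle; the handle is a bar 24 mm wide (y), 15 mm thick and 80 mm long that leans back 30 degrees from vertical towards the block's -x. Grip firmly across y, fingers pointing down along it; a hard push makes the head pivot in the fingers
- drawers_corner (a point): foot of the nearest corner of the fixed dark drawer cabinet, 190 mm high, beyond the tray; it reaches from here away from the robot and left to about x = 0.62, y = 0.27 m. Some 200 mm nearer the robot (x 0.15 to 0.37, y -0.11 to 0.06 m) stands a fixed hand-lever press up to 280 mm high, between block and tray: carry the block past its far side, or over it
- plate_1: flat bare aluminium sheet coupon 55 x 70 x 5 mm, number 1 from the bottom of the stack of five; origin at the centre of its underside, x along the 55 mm side, y along the 70 mm side, z up; a 7 mm dark hole mark near one short edge; weighs about 50 g
- plate_2: flat bare aluminium sheet coupon 55 x 70 x 5 mm, number 2 from the bottom of the stack of five; origin at the centre of its underside, x along the 55 mm side, y along the 70 mm side, z up; a 7 mm dark hole mark near one short edge; weighs about 50 g
- plate_3: flat bare aluminium sheet coupon 55 x 70 x 5 mm, number 3 from the bottom of the stack of five; origin at the centre of its underside, x along the 55 mm side, y along the 70 mm side, z up; a 7 mm dark hole mark near one short edge; weighs about 50 g
- plate_4: flat bare aluminium sheet coupon 55 x 70 x 5 mm, number 4 from the bottom of the stack of five; origin at the centre of its underside, x along the 55 mm side, y along the 70 mm side, z up; a 7 mm dark hole mark near one short edge; weighs about 50 g
- plate_5: flat bare aluminium sheet coupon 55 x 70 x 5 mm, number 5 from the bottom of the stack of five; origin at the centre of its underside, x along the 55 mm side, y along the 70 mm side, z up; a 7 mm dark hole mark near one short edge; weighs about 50 g
- mount_black: bystander: loose black round specimen mount, 30 mm across, 21 mm high, origin at the centre of its underside
- mount_large: bystander: loose tan round specimen mount, 38 mm across, 18 mm high, origin at the centre of its underside
- clamp: bystander: loose metal specimen clamp 46 x 60 x 14 mm, origin at the centre of its underside
- slides: bystander: loose blue box of slides 35 x 86 x 31 mm, origin at the centre of its underside
Not all that is in view belongs to the job. What is shaped like the plate_3 but green is not meant.

How it is judged:
On the way, in this order (a step that is already met when the one before it is completed fails the run):
1. the tapping block presses on a plate ((contact force between tapper and plate_1 above 0.3 N or contact force between tapper and plate_2 above 0.3 N or contact force between tapper and plate_3 above 0.3 N or contact force between tapper and plate_4 above 0.3 N or contact force between tapper and plate_5 above 0.3 N)), for 0.04 s.
2. all five plates are squared in the corner of the fences (x of plate_1 in the frame of tray between -0.003 and 0.003 m and y of plate_1 in the frame of tray between -0.003 and 0.003 m and angle between the x axis of each of plate_1, plate_2, plate_3, plate_4, plate_5 and the x axis of tray, either way round below 0.05 rad and height (world z) of plate_1 between 0.004 and 0.008 m and x of plate_2 in the frame of tray between -0.003 and 0.003 m and y of plate_2 in the frame of tray between -0.003 and 0.003 m and height (world z) of plate_2 between 0.009 and 0.013 m and x of plate_3 in the frame of tray between -0.003 and 0.003 m and y of plate_3 in the frame of tray between -0.003 and 0.003 m and height (world z) of plate_3 between 0.014 and 0.018 m and x of plate_4 in the frame of tray between -0.003 and 0.003 m and y of plate_4 in the frame of tray between -0.003 and 0.003 m and height (world z) of plate_4 between 0.019 and 0.023 m and x of plate_5 in the frame of tray between -0.003 and 0.003 m and y of plate_5 in the frame of tray between -0.003 and 0.003 m and height (world z) of plate_5 between 0.024 and 0.028 m), for 0.2 s.
At the end, for the whole second after the job is handed in: All five plates lie flat in their order, each within 3 mm (x, y) and 0.05 rad of its place snug in the corner of the fences; the block stands upright on the bench (tilt under 0.1 rad, underside under 4 mm) over 150 mm from the tray origin; all at rest (all of step 2 and angle between tapper's own z axis and vertical below 0.1 rad and height (world z) of tapper below 0.004 m and horizontal distance between tapper and tray above 0.15 m and linear speed of each of tapper, plate_1, plate_2, plate_3, plate_4, plate_5 below 0.02 m/s); the robot touches nothing.
It fails at once if the gripper touches a plate (contact force between the fingers and plate_1 above 0.5 N or contact force between the fingers and plate_2 above 0.5 N or contact force between the fingers and plate_3 above 0.5 N or contact force between the fingers and plate_4 above 0.5 N or contact force between the fingers and plate_5 above 0.5 N).
It fails at once if a bystander is moved more than 30 mm (distance of any of mount_black, mount_large, clamp, slides from where it was at the start of the episode above 0.03 m).
It also fails if it takes over 72 s, if anything falls off the work surface, if the arm or the gripper's body presses on something with over 40 N, if the wrist force passes 120 N, or if a joint passes its speed limit or range.

### The arm

A 6-joint arm with a two-finger parallel gripper is mounted at the origin on the work surface; the furniture and walls round the work are solid. World frame = base frame: x ahead of the robot, y to its left, z up, the work surface at z = 0. Lengths are in m, angles in rad, forces in N, time in s.
With the tool pointing down it reaches from about 0.25 to 0.85 m from the base axis. Payload 12.5 kg.
Tool frame: the origin (TCP) lies midway between the tips of the shut fingers; the grasp point (between the pads) lies 19 mm behind it; x points along the fingers, z is the direction in which the jaws open and shut, and the axes are right-handed (so a half turn about x gives the same grasp; the last joint's range is limited). The gripper opens to 93 mm and grips with 3 to 60 N. Pads are 15 mm wide; open, the fingers measure 128 mm over their backs; the gripper's body (75 mm by 188 mm) begins 65 mm behind the grasp point.
Start: joints at [1.031, 0.351, 1.652, -0, 1.139, -0.085], TCP at [0.242, 0.494, 0.219] pointing down, gripper open.
Joint ranges: [-2.75, 2.75], [-0.79, 2.1], [0.01, 2.65], [-1.57, 4.71], [0.07, 3.14], [-2.87, 2.87]. Speed limits (rad/s): [2.22, 2.22, 2.79, 3.14, 3.14, 3.14].

### API

Orientations are given as a unit quaternion [w, x, y, z].
In Python, from plant import arm, grip, sense, get_image, camera_info, ticket gives the robot as it stands. The module is installed in compiled form; this text tells all that it offers. Calls block until the motion is done:
- arm.move_to(position, orientation): joint-space move of the TCP to a pose.
- arm.move_l(position, attitude=None, v=0.15, max_force=None): straight line of the TCP; attitude=None keeps the orientation; v is the mean speed in m/s. With max_force (N) it stops when the force on the tool has changed by that much, and returns True; else False.
- arm.goto_joints(angles): joint-space move.
- grip(opening): finger opening in m; the grip force is fixed at half the most; returns when the fingers have stopped.
- arm.wait(seconds).
- arm.inverse_kinematics(position, orientation): joint angles nearest the present ones, or None.
- sense(): the state.
- get_image(name): name is "side" or "top" or "wrist"; returns (picture, depth): 420x560x3 uint8, blue, green, red; 420x560 float32, m along the optical axis (not along the pixel's ray), 0 where there is no reading.
- camera_info(name): a dict with "mtx" (3x3 intrinsics, pixels), "position" and "orientation" of the camera in the world; the wrist camera has in their place "tool_from_camera" (4x4, takes a point from camera to tool coordinates, whose origin is the TCP and whose axes are the tool frame's). Camera axes: x right, y up, looking along -z (the intrinsics and any distortion apply to the point x, -y, -z); pixel columns grow to the right and rows downward; lengths in m; the calibration is good to about 2 mm. A picture is of the moment at which its call begins: read the wrist's pose just before it. camera_info takes no time and is no camera call.
A pose or a line that the arm cannot do raises arm.Unreachable and nothing moves.
- ticket.finish_job(): hands the job in, once; it reports no verdict.
The state is a dict: "clock": time; "joints": joint angles; "dq": joint speeds; "tau": joint torques, N m; "tool_pos": TCP position; "tcp_rot": TCP orientation; "ft_force": force on the tool from outside, world axes, zero at the start; "moment": the same for the moment, N m; "gripper_width": finger opening in m.
Only numpy, scipy, OpenCV 4.12 (cv2) and the standard library are available. Lean on these libraries where they do the work, as an engineer would, in place of code of your own. Each camera call takes 0.05 s, during which the arm holds its last target.

## Working session

There is one attempt and no reset: what is moved stays moved. The work goes in short steps, each a Python script; the robot and the scene stay as the last script left them, time stands still between calls to the robot, and variables do not carry over. Pictures are saved under pics/ and viewed, and the job is handed in when it is done.

```bash
mkdir -p pics
cat > h.py <<'E'
import numpy as np, cv2
from plant import arm, grip, sense, get_image, camera_info, ticket
from scipy.spatial.transform import Rotation as R
def rot(q): return R.from_quat([q[1],q[2],q[3],q[0]])
def quat(r):
    q=r.as_quat(); return [q[3],q[0],q[1],q[2]]
def world(name,depth,tool=None):
    c=camera_info(name);K=np.array(c['mtx'])
    v,u=np.mgrid[0:depth.shape[0],0:depth.shape[1]]
    d=depth
    P=np.stack([(u-K[0,2])/K[0,0]*d,-(v-K[1,2])/K[1,1]*d,-d],-1)
    if 'position' in c:
        return P@rot(c['orientation']).as_matrix().T+np.array(c['position'])
    T=np.array(c['tool_from_camera']); P=P@T[:3,:3].T+T[:3,3]
    return P@rot(tool[1]).as_matrix().T+np.array(tool[0])
E
python3 - <<'E'
from h import *
for n in ['side','top','wrist']:
    s=sense(); im,d=get_image(n); cv2.imwrite(f'pics/{n}0.png',im); np.savez(f'{n}0.npz',im=im,d=d,tp=s['tool_pos'],tq=s['tcp_rot'])
    print(n,camera_info(n))
print(sense())
E
```

```text
side {'mtx': array([[398.03824238,   0.        , 273.79694188],
       [  0.        , 398.03824238, 209.31114757],
       [  0.        ,   0.        ,   1.        ]]), 'position': array([-0.00091626,  0.7247897 ,  0.44017255]), 'orientation': array([-0.19794741, -0.12992617,  0.55593998,  0.79678526])}
top {'mtx': array([[472.01453008,   0.        , 280.27568047],
       [  0.        , 472.01453008, 209.66390589],
       [  0.        ,   0.        ,   1.        ]]), 'position': array([ 0.16016606, -0.04226486,  1.42433523]), 'orientation': array([-0.70159532, -0.06592268,  0.05422491,  0.7074446 ])}
wrist {'mtx': array([[345.827802  ,   0.        , 276.65069929],
       [  0.        , 345.827802  , 202.54344105],
       [  0.        ,   0.        ,   1.        ]]), 'tool_from_camera': array([[-6.90986992e-04,  2.58837817e-01, -9.65920549e-01,
        -1.66322639e-01],
       [ 9.41720182e-04,  9.65920520e-01,  2.58837135e-01,
         7.18467073e-02],
       [ 9.99999318e-01, -7.30773782e-04, -9.11191311e-04,
        -5.10404588e-05],
       [ 0.00000000e+00,  0.00000000e+00,  0.00000000e+00,
         1.00000000e+00]])}
{'clock': 0.15, 'joints': array([ 1.03134597e+00,  3.51060305e-01,  1.65225879e+00,  1.78235053e-05,
        1.13915650e+00, -8.46170495e-02]), 'dq': array([-5.99230888e-04, -2.33050248e-03, -3.58193809e-03, -8.52190822e-04,
       -2.33995600e-03, -3.75632191e-05]), 'tau': array([ 7.47287104e-04, -4.97467053e+01, -2.85347039e+01,  6.99115475e-02,
        2.45471997e-02, -7.29249859e-05]), 'tool_pos': array([0.24146334, 0.49385914, 0.21826064]), 'tcp_rot': array([ 0.59957766, -0.37453026,  0.60013855,  0.37425583]), 'ft_force': array([-0.56595318,  0.25338688, -0.30100203]), 'moment': array([0.00968928, 0.00678463, 0.03105439]), 'gripper_width': 0.09309183373884214}
```

View pics/side0.png

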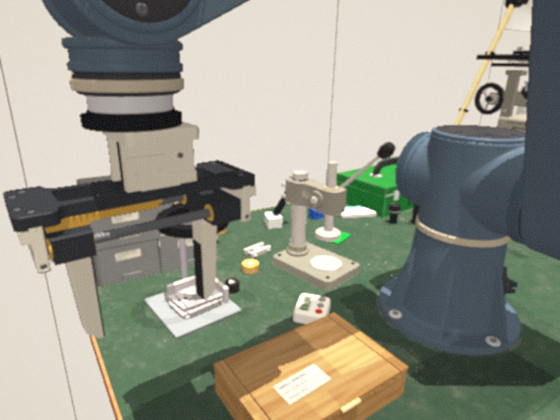

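View pics/top0.png

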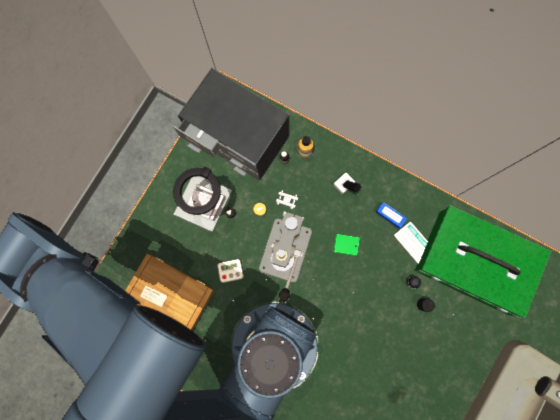

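View pics/wrist0.png

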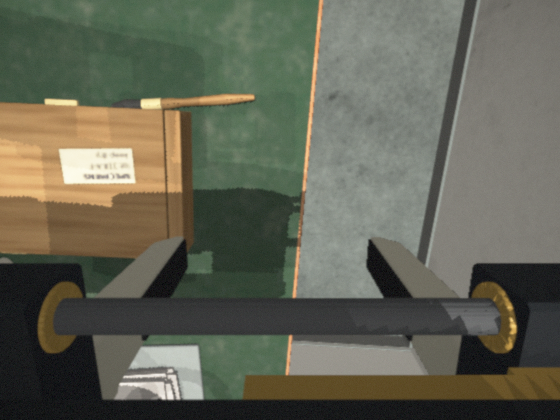

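The top view shows the tray and ring at about (203,197), the tapper at (346,184), the press at (285,248) and the cabinet at (238,125). Next I'll get coordinates from depth.

Run:
```python
from h import *
z=np.load('top0.npz');W=world('top',z['d']);np.set_printoptions(precision=3,suppress=True)
for p in [(346,184),(343,183),(353,186),(358,192),(190,215),(180,206),(203,228),(228,200),(231,212),(260,209),(286,199),(200,170),(285,248),(283,260),(262,175),(180,120),(391,215),(250,220)]:
    print(p,W[p[1],p[0]],z['im'][p[1],p[0]])
def crop(im,x0,x1,y0,y1,s,n): cv2.imwrite(n,cv2.resize(im[y0:y1,x0:x1],None,fx=s,fy=s,interpolation=cv2.INTER_CUBIC))
crop(z['im'],165,245,155,235,7,'pics/t_tray.png'); crop(z['im'],320,380,160,205,10,'pics/t_tap.png')
s=np.load('side0.npz');crop(s['im'],140,300,190,340,4,'pics/s_c.png')
W2=world('side',s['d'])
for p in [(275,219),(283,205),(150,310),(185,327),(238,308)]: print(p,W2[p[1],p[0]])
```

```text
(346, 184) [ 0.471 -0.216  0.054] [18 17 18]
(343, 183) [ 0.477 -0.209  0.041] [131 132 145]
(353, 186) [ 0.457 -0.231  0.09 ] [18 17 18]
(358, 192) [ 0.458 -0.259 -0.001] [47 69 50]
(190, 215) [0.39  0.256 0.005] [211 220 226]
(180, 206) [0.386 0.246 0.186] [68 69 74]
(203, 228) [0.35  0.216 0.003] [ 96 115 104]
(228, 200) [ 0.437  0.142 -0.003] [62 85 67]
(231, 212) [0.396 0.129 0.021] [72 83 92]
(260, 209) [0.405 0.042 0.018] [213 246 253]
(286, 199) [ 0.435 -0.037  0.014] [248 253 254]
(200, 170) [0.485 0.195 0.181] [50 50 55]
(285, 248) [ 0.27  -0.034  0.195] [157 167 171]
(283, 260) [ 0.239 -0.029  0.195] [161 198 214]
(262, 175) [0.509 0.035 0.024] [34 38 38]
(180, 120) [ 0.982  0.477 -0.756] [77 83 83]
(391, 215) [ 0.38 -0.35  0.03] [251 253 254]
(250, 220) [ 0.375  0.074 -0.005] [ 72 100  76]
(275, 219) [ 0.467 -0.197  0.028]
(283, 205) [ 0.454 -0.221  0.064]
(150, 310) [ 0.493  0.265 -0.001]
(185, 327) [0.396 0.281 0.007]
(238, 308) [0.346 0.189 0.006]
```

View pics/t_tray.png

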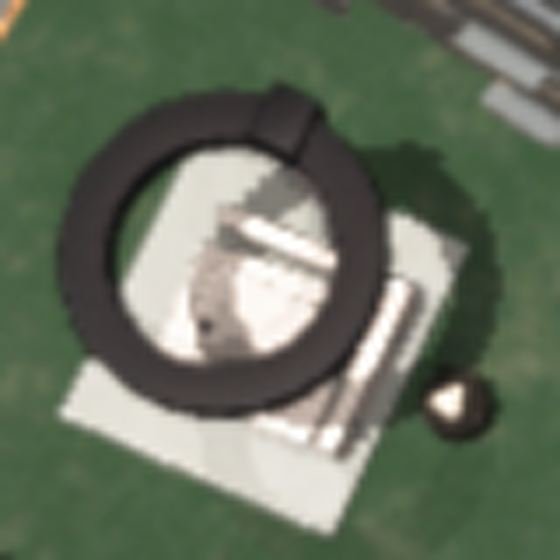

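View pics/t_tap.png

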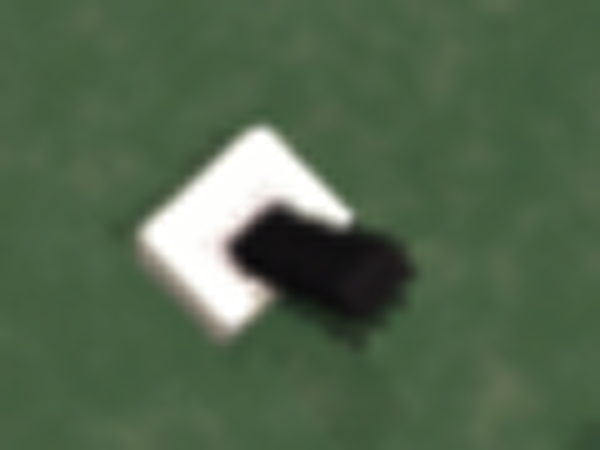

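View pics/s_c.png

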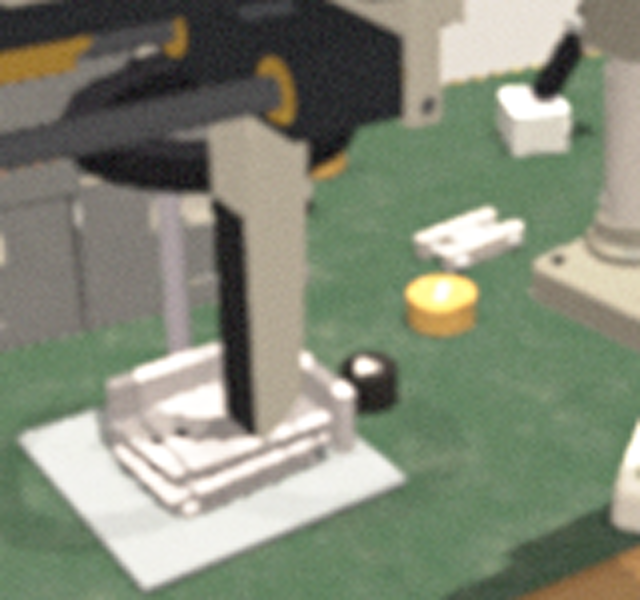

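Run:
```python
from h import *
np.set_printoptions(precision=4,suppress=True)
z=np.load('top0.npz');im=z['im'];W=world('top',z['d'])
hsv=cv2.cvtColor(im,cv2.COLOR_BGR2HSV)
# ring: dark and z~0.183
m=(W[...,2]>0.172)&(W[...,2]<0.196)&(hsv[...,2]<110)
m[:, :165]=0;m[:,245:]=0;m[:150]=0;m[240:]=0
v,u=np.nonzero(m);P=W[v,u]
print(len(P),P[:,2].mean(),np.median(P[:,2]))
def pr(uv,h):
    c=camera_info('top');K=np.array(c['mtx']);uv=np.atleast_2d(uv)
    d=np.stack([(uv[:,0]-K[0,2])/K[0,0],-(uv[:,1]-K[1,2])/K[1,1],-np.ones(len(uv))],1)@rot(c['orientation']).as_matrix().T
    o=np.array(c['position']);return o+d*((h-o[2])/d[:,2])[:,None]
Q=pr(np.c_[u,v].astype(float),0.183)
(cx,cy),rad=cv2.minEnclosingCircle(Q[:,:2].astype(np.float32));print('ring',cx,cy,rad,Q[:,:2].mean(0))
# bed
b=((hsv[...,1]<45)&(hsv[...,2]>130)&(W[...,2]<0.05)&(W[...,2]>-.02)).astype(np.uint8)
b[:, :165]=0;b[:,235:]=0;b[:160]=0;b[240:]=0
c=max(cv2.findContours(b,cv2.RETR_EXTERNAL,cv2.CHAIN_APPROX_NONE)[0],key=cv2.contourArea)
cv2.imwrite('pics/bedm.png',cv2.resize(b[155:235,165:245]*255,None,fx=6,fy=6))
p=c[:,0].astype(float)
X=pr(p,0.006)
# lines: bottom edge (near) between pixels (174,214)-(212,231)
def fitline(a,bb):
    a=np.array(a,float);bb=np.array(bb,float);t=(bb-a)/np.linalg.norm(bb-a);n=np.array([-t[1],t[0]])
    s=(p-a)@t;d=(p-a)@n;k=(abs(d)<1.5)&(s>4)&(s<np.linalg.norm(bb-a)-4)
    l=cv2.fitLine(X[k,:2].astype(np.float32),cv2.DIST_HUBER,0,.001,.001).ravel();return k.sum(),l,np.degrees(np.arctan2(l[1],l[0]))
for a,bb in [((174,213.6),(212,231)),((212,231),(231.5,190)),((174,213.6),(190,180))]:
    print(fitline(a,bb)); print(pr([a,bb],0.006))
# tapper
t=((hsv[...,1]<60)&(hsv[...,2]>120)&(W[...,2]>0.02)).astype(np.uint8);t[:,:325]=0;t[:,375:]=0;t[:165]=0;t[205:]=0
v,u=np.nonzero(t);A=pr(np.c_[u,v],0.032);print('head',len(A),A.min(0),A.max(0),A.mean(0), np.median(W[v,u,2]))
hd=(hsv[...,2]<45)&(W[...,2]>0.03);hd[:,:325]=0;hd[:,375:]=0;hd[:165]=0;hd[205:]=0
B=W[hd];print(len(B));
for a,bb in [(.03,.05),(.05,.07),(.07,.09),(.09,.12)]:
    k=(B[:,2]>a)&(B[:,2]<bb);print(k.sum(),B[k].mean(0))
# cabinet tops
k=(W[...,2]>.17)&(W[...,2]<.21);k[:, :170]=0;k[:,300:]=0;k[180:]=0;k[:60]=0
cc=max(cv2.findContours(k.astype(np.uint8),cv2.RETR_EXTERNAL,cv2.CHAIN_APPROX_NONE)[0],key=cv2.contourArea)
bx=cv2.boxPoints(cv2.minAreaRect(cc));print(bx,pr(bx,.19))
```

```text
1007 0.18303382366904208 0.1830208867997789
ring 0.46574801206588745 0.16518518328666687 0.11636801064014435 [0.4353 0.1967]Traceback (most recent call last):
  File "<stdin>", line 29, in <module>
  File "<stdin>", line 27, in fitline
cv2.error: OpenCV(4.12.0) /io/opencv/modules/imgproc/src/linefit.cpp:50: error: (-215:Assertion failed) count > 0 in function 'fitLine2D_wods'
```

View pics/bedm.png

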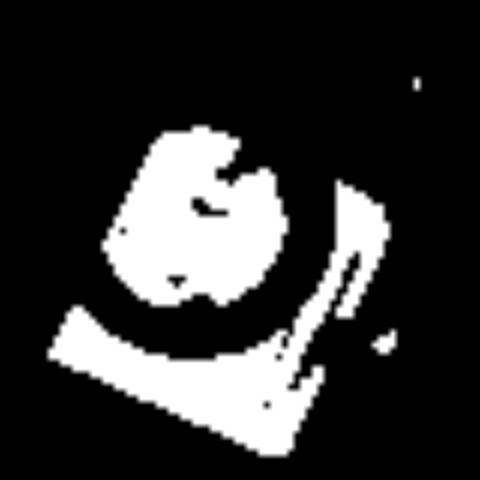

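```bash
cat >> h.py <<'E'
def pr(name,uv,h,tool=None):
    c=camera_info(name);K=np.array(c['mtx']);uv=np.atleast_2d(np.asarray(uv,float))
    d=np.stack([(uv[:,0]-K[0,2])/K[0,0],-(uv[:,1]-K[1,2])/K[1,1],-np.ones(len(uv))],1)
    if 'position' in c: Rm=rot(c['orientation']).as_matrix();o=np.array(c['position'])
    else:
        T=np.array(c['tool_from_camera']);Rt=rot(tool[1]).as_matrix();Rm=Rt@T[:3,:3];o=Rt@T[:3,3]+np.array(tool[0])
    d=d@Rm.T;return o+d*((h-o[2])/d[:,2])[:,None]
E
python3 - <<'E'
from h import *
np.set_printoptions(precision=4,suppress=True)
z=np.load('top0.npz');im=z['im'];W=world('top',z['d'])
hsv=cv2.cvtColor(im,cv2.COLOR_BGR2HSV)
m=((W[...,2]>0.172)&(W[...,2]<0.196)&(hsv[...,2]<110)).astype(np.uint8)
m[:, :165]=0;m[:,245:]=0;m[:150]=0;m[240:]=0
n,l,st,ce=cv2.connectedComponentsWithStats(m);print(st)
best=None
k=1+np.argmin([np.hypot(*(ce[i]-[197,192])) if st[i,4]>100 else 99 for i in range(1,n)])
v,u=np.nonzero(l==k);Q=pr('top',np.c_[u,v],.183)
c=max(cv2.findContours((l==k).astype(np.uint8),cv2.RETR_EXTERNAL,cv2.CHAIN_APPROX_NONE)[0],key=cv2.contourArea)
C=pr('top',c[:,0],.183)[:,:2]
A=np.c_[2*C,np.ones(len(C))]
for it in range(4):
    s=np.linalg.lstsq(A,(C**2).sum(1),rcond=None)[0];r=np.sqrt(s[2]+s[0]**2+s[1]**2);e=np.hypot(*(C-s[:2]).T)-r
    g=abs(e)<.003; C=C[g];A=A[g]
print('ring',s[:2],r,e.std(),len(C))
b=((hsv[...,1]<45)&(hsv[...,2]>130)&(W[...,2]<0.05)&(W[...,2]>-.02)).astype(np.uint8)
b[:, :165]=0;b[:,235:]=0;b[:160]=0;b[240:]=0
p=np.vstack([c[:,0] for c in cv2.findContours(b,cv2.RETR_EXTERNAL,cv2.CHAIN_APPROX_NONE)[0]]).astype(float)
X=pr('top',p,.006)
f=lambda x,y:(165+x/6,155+y/6)
for a,bb in [(f(52,357),f(265,455)),(f(292,450),f(322,370)),(f(345,315),f(388,230)),(f(105,235),f(155,140)),(f(50,350),f(75,308))]:
    a=np.array(a);bb=np.array(bb);L=np.linalg.norm(bb-a);t=(bb-a)/L;s_=(p-a)@t;d=(p-a)@[-t[1],t[0]]
    k=(abs(d)<1.3)&(s_>1)&(s_<L-1);ln=cv2.fitLine(X[k,:2].astype(np.float32),cv2.DIST_HUBER,0,.001,.001).ravel();print(k.sum(),ln,np.degrees(np.arctan2(ln[1],ln[0])), pr('top',[a,bb],.006)[:,:2].ravel())
t=((hsv[...,1]<60)&(hsv[...,2]>120)&(W[...,2]>0.02)).astype(np.uint8);t[:,:325]=0;t[:,375:]=0;t[:165]=0;t[205:]=0
v,u=np.nonzero(t);A=pr('top',np.c_[u,v],0.032);print('head',len(A),A.min(0),A.max(0),np.median(W[v,u,2]))
bx=cv2.minAreaRect(A[:,:2].astype(np.float32)*1000);print(bx)
hd=(hsv[...,2]<45)&(W[...,2]>0.03);hd[:,:325]=0;hd[:,375:]=0;hd[:165]=0;hd[205:]=0
B=W[hd];print(len(B));
for a,bb in [(.03,.05),(.05,.07),(.07,.09),(.09,.12)]:
    k=(B[:,2]>a)&(B[:,2]<bb);print(k.sum(),B[k].mean(0))
k=(W[...,2]>.17)&(W[...,2]<.21);k[:, :170]=0;k[:,300:]=0;k[180:]=0;k[:60]=0
cc=max(cv2.findContours(k.astype(np.uint8),cv2.RETR_EXTERNAL,cv2.CHAIN_APPROX_NONE)[0],key=cv2.contourArea)
bx=cv2.boxPoints(cv2.minAreaRect(cc));print(pr('top',bx,.19))
E
```

```text
[[     0      0    560    420 234193]
 [   229    150     14      9     15]
 [   235    150     10      7     38]
 [   244    159      1      1      1]
 [   173    167     48     48    953]]
ring [0.4283 0.2027] 0.06286867782690904 0.0009947518479379918 126
34 [0.4188 0.9081 0.3622 0.2385] 65.24419 [0.3921 0.3064 0.3409 0.1967]
8 [ 0.9062 -0.4229  0.3689  0.1763] -25.018389 [0.3433 0.183  0.3841 0.1684]
12 [ 0.9094 -0.4159  0.4344  0.147 ] -24.573935 [0.4124 0.1571 0.4564 0.1357]
14 [ 0.8941 -0.4478  0.4806  0.2688] -26.605412 [0.4553 0.2811 0.505  0.2566]
6 [ 0.9187 -0.395   0.4076  0.3028] -23.262978 [0.3957 0.3075 0.4174 0.2954]
head 170 [ 0.4515 -0.243   0.032 ] [ 0.5101 -0.1825  0.032 ] 0.032466044170955444
((480.9564208984375, -212.529052734375), (39.931732177734375, 50.14308166503906), 42.92155838012695)
114
6 [ 0.4767 -0.2169  0.047 ]
29 [ 0.4675 -0.2193  0.0603]
31 [ 0.4585 -0.2291  0.0816]
47 [ 0.4508 -0.2389  0.0985]
[[ 0.6372  0.2606  0.19  ]
 [ 0.7934  0.1651  0.19  ]
 [ 0.6372 -0.0519  0.19  ]
 [ 0.4874  0.0455  0.19  ]]
```

```bash
cat >> h.py <<'E'
TO=np.array([0.4283,0.2027]);TY=np.radians(-24.8)
BO=np.array([0.4810,-0.2125]);BY=np.radians(42.9)
def tool(bxy,yaw,bz=0.,sg=1,along=0.019,lean=30.):
    """TCP pose for block origin bxy, yaw, underside height bz"""
    a=np.radians(lean);Rz=R.from_euler('z',yaw).as_matrix()
    x=np.array([np.sin(a),0,-np.cos(a)]);z=np.array([0,sg,0.]);y=np.cross(z,x)
    M=Rz@np.c_[x,y,z]
    g=np.r_[bxy,bz]+Rz@np.array([-.022,0,.061])
    return g+M[:,0]*along, quat(R.from_matrix(M))
def tr(p): # tray->world xy
    c,s=np.cos(TY),np.sin(TY);return TO+np.array([c*p[0]-s*p[1],s*p[0]+c*p[1]])
E
python3 - <<'E'
from h import *
np.set_printoptions(precision=2,suppress=True)
for sg in (1,-1):
    for n,b,y,z in [('pick',BO,BY,0),('pickup',BO,BY,.3),('mid',[.5,0],0,.3),('x start',tr((-70,0)),TY,.009),('x',tr((-.07,0)),TY,.009),('xend',tr((-.0475,0)),TY,.009),('y',tr((-.004,.09)),TY-np.pi/2,.009),('yend',tr((-.004,.055)),TY-np.pi/2,.009),('yup',tr((-.004,.12)),TY-np.pi/2,.15)]:
        if n=='x start':continue
        p,q=tool(b,y,z,sg);print(sg,n,np.array(p),arm.inverse_kinematics(p,q))
E
```

```text
1 pick [ 0.47 -0.22  0.04] [-0.8   0.58  1.95  0.8   0.77  2.53]
1 pickup [ 0.47 -0.22  0.34] None
1 mid [0.49 0.   0.34] [-0.13 -0.13  1.98  0.09  0.78 -1.75]
1 x [0.35 0.24 0.05] [ 0.79  0.43  2.23 -1.09  0.56  0.62]
1 xend [0.37 0.23 0.05] [ 0.73  0.44  2.22 -1.1   0.54  0.58]
1 y [0.47 0.3  0.05] [ 0.61  0.81  1.42 -0.26  1.38  1.15]
1 yend [0.45 0.27 0.05] [ 0.58  0.76  1.52 -0.28  1.32  1.15]
1 yup [0.48 0.32 0.19] [ 0.63  0.69  1.26 -0.25  1.65  1.1 ]
-1 pick [ 0.47 -0.22  0.04] [-0.8   0.58  1.95  0.8   0.77 -0.61]
-1 pickup [ 0.47 -0.22  0.34] [-0.8   0.15  1.69  0.54  1.33 -0.12]
-1 mid [0.49 0.   0.34] [-0.13 -0.13  1.98  0.09  0.78  1.39]
-1 x [0.35 0.24 0.05] [ 0.79  0.43  2.23 -1.09  0.56 -2.52]
-1 xend [0.37 0.23 0.05] [ 0.73  0.44  2.22 -1.1   0.54 -2.56]
-1 y [0.47 0.3  0.05] [ 0.61  0.81  1.42 -0.26  1.38 -1.99]
-1 yend [0.45 0.27 0.05] [ 0.58  0.76  1.52 -0.28  1.32 -2.  ]
-1 yup [0.48 0.32 0.19] [ 0.63  0.69  1.26 -0.25  1.65 -2.04]
```

Run:
```python
from h import *
np.set_printoptions(precision=3,suppress=True)
s=sense();p=np.array(s['tool_pos']);p[2]=.36
arm.move_l(p,v=.3)
pp,q=tool(BO,BY,0,-1,along=-.10)
print(arm.inverse_kinematics(pp,q))
hi=pp+[0,0,.13]
arm.move_to(hi,q)
arm.move_l(pp,v=.25)
s=sense();print(s['clock'],s['tool_pos']-pp)
im,d=get_image('wrist');cv2.imwrite('pics/w1.png',im);np.savez('w1.npz',im=im,d=d,tp=s['tool_pos'],tq=s['tcp_rot'])
im,d=get_image('side');cv2.imwrite('pics/s1.png',im);np.savez('s1.npz',im=im,d=d)
im,d=get_image('top');cv2.imwrite('pics/t1.png',im)
```

```text
[-0.925  0.383  1.919  0.632  1.    -0.495]
4.2167 [ 0.001 -0.     0.001]
```

View pics/w1.png

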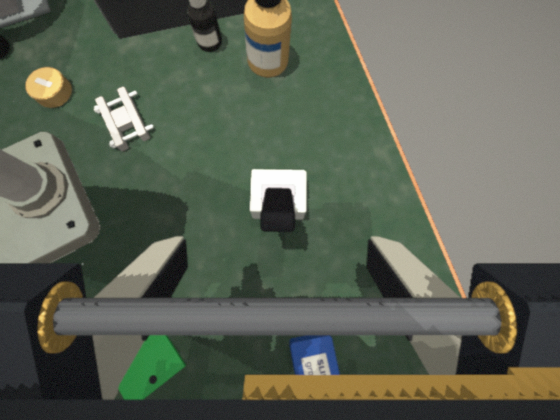

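View pics/s1.png

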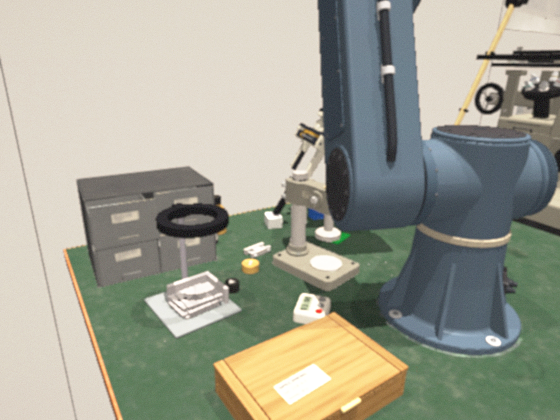

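The wrist view shows the head square in the picture at (250–307, 170–217), with the handle at column 278 against an optical centre of 277. It is aligned, so I'll grip it.

Run:
```python
from h import *
np.set_printoptions(precision=3,suppress=True)
s=np.load('s1.npz');cv2.imwrite('pics/s1c.png',cv2.resize(s['im'][195:340,130:280],None,fx=5,fy=5,interpolation=cv2.INTER_CUBIC)[:600])
pp,q=tool(BO,BY,0,-1)
print(arm.move_l(pp,q,v=.12,max_force=15))
s=sense();print(s['clock'],s['tool_pos']-pp,s['ft_force'])
grip(0.0); s=sense();print(s['clock'],s['gripper_width'],s['ft_force'])
p2=np.array(s['tool_pos'])+[0,0,.03];arm.move_l(p2,v=.1)
s=sense();print(s['clock'],s['gripper_width'],s['ft_force'])
for n in ['side','wrist','top']:
    im,d=get_image(n);cv2.imwrite(f'pics/{n}2.png',im);np.savez(f'{n}2.npz',im=im,d=d,tp=s['tool_pos'],tq=s['tcp_rot'])
```

```text
False
5.5083 [ 0.    -0.     0.001] [-0.035  0.316  0.439]
6.5833 0.02359673230777188 [ 1.593 -0.165  0.162]
7.0333 0.02377478333309951 [-0.334  0.572 -1.879]
```

View pics/wrist2.png

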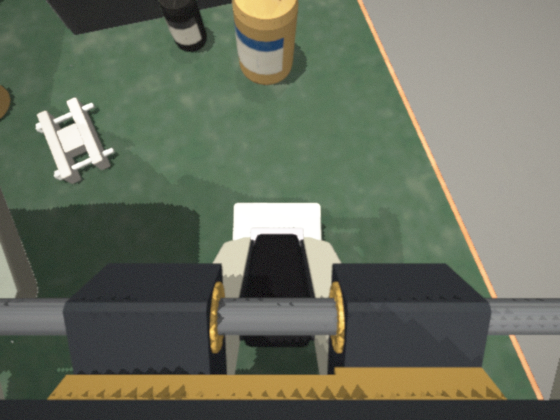

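View pics/s1c.png

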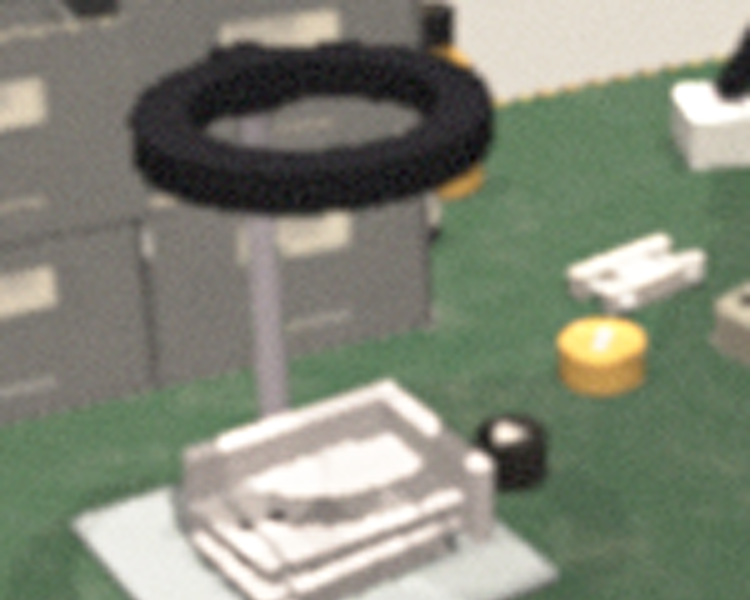

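View pics/side2.png

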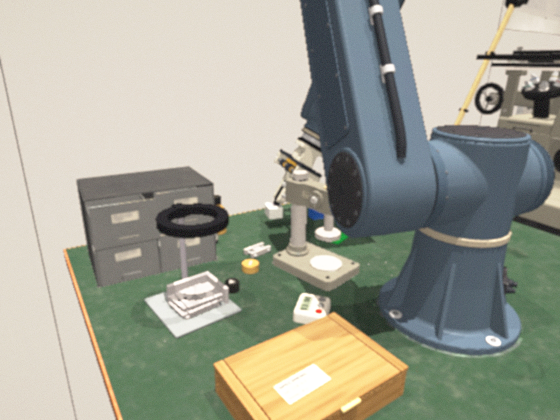

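Run:
```python
from h import *
np.set_printoptions(precision=2,suppress=True)
for z in (.25,.3,.34,.38):
  for sg,n,b,y in [(-1,'pick',BO,BY),(1,'mid',[.47,0],0),(1,'mid2',[.47,0.05],-.3),(-1,'x',tr((-.10,0)),TY),(-1,'y',tr((-.004,.1)),TY-np.pi/2)]:
    p,q=tool(b,y,z,sg);print(sg,n,z,np.array(p),arm.inverse_kinematics(p,q))
```

```text
-1 pick 0.25 [ 0.47 -0.22  0.29] [-0.8   0.19  1.76  0.56  1.23 -0.18]
1 mid 0.25 [0.46 0.   0.29] [-0.15 -0.15  2.12  0.12  0.66 -1.79]
1 mid2 0.25 [0.46 0.05 0.29] [ 0.15 -0.11  2.08 -0.33  0.72 -0.92]
-1 x 0.25 [0.33 0.25 0.29] None
-1 y 0.25 [0.47 0.31 0.29] [ 0.62  0.57  1.22 -0.26  1.81 -2.1 ]
-1 pick 0.3 [ 0.47 -0.22  0.34] [-0.8   0.15  1.69  0.54  1.33 -0.12]
1 mid 0.3 [0.46 0.   0.34] [-0.15 -0.2   2.03  0.1   0.8  -1.77]
1 mid2 0.3 [0.46 0.05 0.34] [ 0.15 -0.16  1.99 -0.29  0.84 -0.98]
-1 x 0.3 [0.33 0.25 0.34] None
-1 y 0.3 [0.47 0.31 0.34] [ 0.62  0.54  1.14 -0.27  1.91 -2.12]
-1 pick 0.34 [ 0.47 -0.22  0.38] [-0.8   0.12  1.62  0.53  1.41 -0.07]
1 mid 0.34 [0.46 0.   0.38] [-0.15 -0.23  1.96  0.09  0.9  -1.76]
1 mid2 0.34 [0.46 0.05 0.38] [ 0.15 -0.18  1.92 -0.27  0.94 -1.02]
-1 x 0.34 [0.33 0.25 0.38] None
-1 y 0.34 [0.47 0.31 0.38] [ 0.62  0.53  1.07 -0.28  1.99 -2.15]
-1 pick 0.38 [ 0.47 -0.22  0.42] [-0.8   0.11  1.55  0.53  1.49 -0.03]
1 mid 0.38 [0.46 0.   0.42] [-0.15 -0.25  1.88  0.09  1.   -1.75]
1 mid2 0.38 [0.46 0.05 0.42] [ 0.15 -0.2   1.84 -0.25  1.04 -1.05]
-1 x 0.38 [0.33 0.25 0.42] None
-1 y 0.38 [0.47 0.31 0.42] [ 0.62  0.52  0.99 -0.29  2.07 -2.17]
```

Run:
```python
from h import *
np.set_printoptions(precision=3,suppress=True)
p,q=tool(BO,BY,.34,-1);arm.move_l(p,q,v=.3)
p,q=tool(tr((-.004,.105)),TY-np.pi/2,.34,-1);arm.move_to(p,q)
s=sense();print(s['clock'],s['tool_pos']-p,s['gripper_width'],s['ft_force'])
p,q=tool(tr((-.004,.105)),TY-np.pi/2,.06,-1);arm.move_l(p,q,v=.25)
s=sense();print(s['clock'],s['tool_pos']-p,s['gripper_width'],s['ft_force'])
for n in ['side','wrist','top']:
    im,d=get_image(n);cv2.imwrite(f'pics/{n}3.png',im);np.savez(f'{n}3.npz',im=im,d=d,tp=s['tool_pos'],tq=s['tcp_rot'])
    if n=='side': cv2.imwrite('pics/s3c.png',cv2.resize(im[195:345,100:280],None,fx=4,fy=4,interpolation=cv2.INTER_CUBIC))
```

```text
10.3417 [ 0.    -0.001 -0.   ] 0.023956503241371545 [ 0.607 -1.249 -3.087]
11.6083 [0.001 0.    0.001] 0.023688759726526867 [-0.16   0.207 -1.603]
```

View pics/wrist3.png

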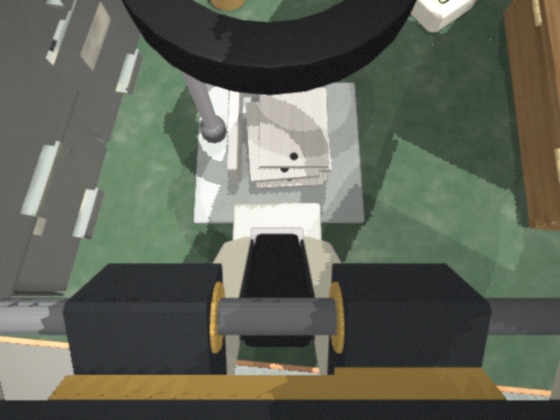

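View pics/s3c.png

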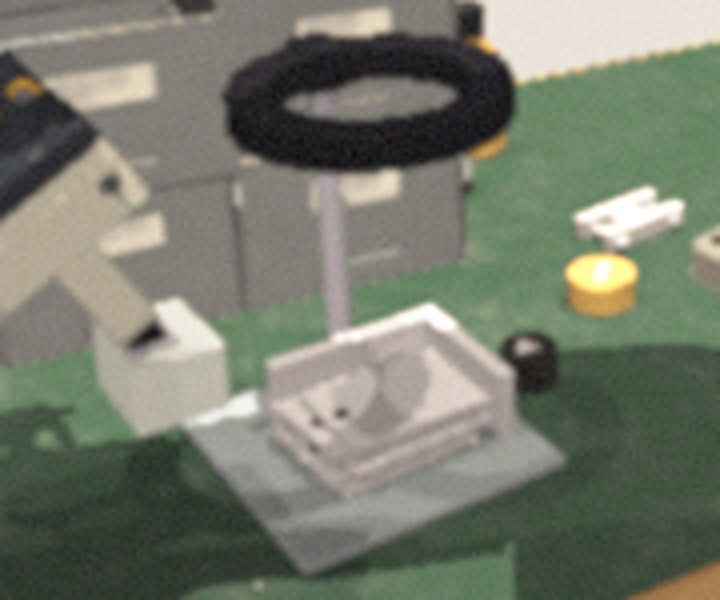

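View pics/top3.png

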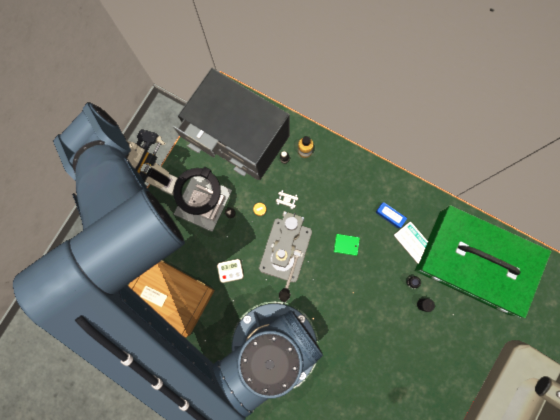

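Run:
```python
from h import *
np.set_printoptions(precision=4,suppress=True)
z=np.load('wrist3.npz');t=(z['tp'],z['tq']);W=world('wrist',z['d'],t)
def tf(P): 
    c,s=np.cos(TY),np.sin(TY);d=P[...,:2]-TO
    return np.concatenate([np.stack([c*d[...,0]+s*d[...,1],-s*d[...,0]+c*d[...,1]],-1),P[...,2:]],-1)*1000
T=tf(W)
for n,(x0,x1,y0,y1) in dict(head=(240,315,209,226),headL=(238,248,209,226),headR=(308,318,209,226),bedR=(340,355,150,210),bed2=(200,225,195,215),top=(270,310,110,140),fence=(234,237,120,170)).items():
    a=T[y0:y1,x0:x1].reshape(-1,3);print(n,np.median(a,0),a.std(0))
for v in (100,120,140,160,170,180,184,190): print(v,[(u,)+tuple(np.round(T[v,u],0)) for u in range(224,340,10)])
z=np.load('side3.npz');T=tf(world('side',z['d']))
c=lambda x,y:T[195+y//4,100+x//4]
for p in [(170,320),(120,370),(190,380),(190,340)]: print(p,c(*p))
im=np.load('wrist3.npz')['im'];cv2.imwrite('pics/w3c.png',cv2.resize(im[75:235,185:375],None,fx=4,fy=4,interpolation=cv2.INTER_CUBIC)[:600])
```

```text
head [-4.0184 96.2479 93.4254] [12.2843  3.9057 12.032 ]
headL [15.4508 96.2798 93.5488] [ 2.6969  5.4089 20.7264]
headR [-24.2892  96.107   93.2867] [1.6306 2.8405 0.6187]
bedR [-63.412   44.5647   6.14  ] [ 5.7804 17.0263 20.7855]
bed2 [50.4153 66.4078  6.2068] [ 6.9534  6.7619 17.6507]
top [-13.6981   5.6987  31.1897] [ 9.3575 11.5365 16.4042]
fence [28.385  27.4349 39.7277] [ 4.6414 19.7548 34.4382]
100 [(224, np.float64(44.0), np.float64(-33.0), np.float64(5.0)), (234, np.float64(30.0), np.float64(-11.0), np.float64(40.0)), (244, np.float64(26.0), np.float64(-31.0), np.float64(7.0)), (254, np.float64(17.0), np.float64(-32.0), np.float64(6.0)), (264, np.float64(7.0), np.float64(-16.0), np.float64(32.0)), (274, np.float64(-1.0), np.float64(-16.0), np.float64(31.0)), (284, np.float64(-10.0), np.float64(-17.0), np.float64(31.0)), (294, np.float64(-18.0), np.float64(-17.0), np.float64(30.0)), (304, np.float64(-26.0), np.float64(-17.0), np.float64(31.0)), (314, np.float64(-34.0), np.float64(-17.0), np.float64(31.0)), (324, np.float64(-43.0), np.float64(-17.0), np.float64(31.0)), (334,
[... 4667 characters left out ...]
, np.float64(16.0), np.float64(54.0), np.float64(7.0)), (264, np.float64(7.0), np.float64(53.0), np.float64(6.0)), (274, np.float64(-1.0), np.float64(53.0), np.float64(6.0)), (284, np.float64(-10.0), np.float64(54.0), np.float64(8.0)), (294, np.float64(-18.0), np.float64(54.0), np.float64(6.0)), (304, np.float64(-27.0), np.float64(54.0), np.float64(7.0)), (314, np.float64(-35.0), np.float64(53.0), np.float64(5.0)), (324, np.float64(-44.0), np.float64(53.0), np.float64(6.0)), (334, np.float64(-52.0), np.float64(54.0), np.float64(6.0))]
(170, 320) [  0.5777 100.9675  94.6671]
(120, 370) [-18.0392 128.4943  90.2012]
(190, 380) [-27.9956 104.6775  80.6634]
(190, 340) [-18.1826  99.6025  93.2752]
```

View pics/w3c.png

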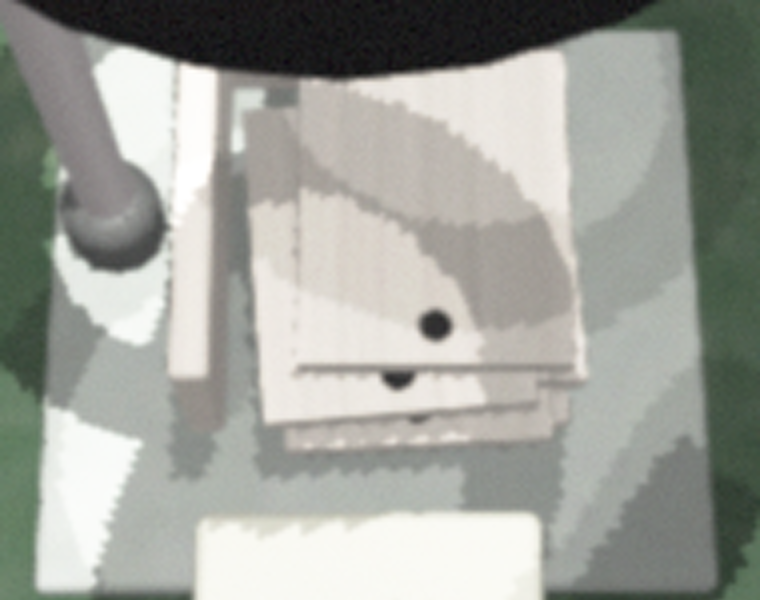

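```bash
cat >> h.py <<'E'
def tf(P):
    c,s=np.cos(TY),np.sin(TY);d=P[...,:2]-TO
    return np.concatenate([np.stack([c*d[...,0]+s*d[...,1],-s*d[...,0]+c*d[...,1]],-1),P[...,2:]],-1)*1000
YY=TY-np.pi/2
E
python3 - <<'E'
from h import *
np.set_printoptions(precision=3,suppress=True)
for b,y,z in [((-.105,.105),TY-np.pi/4,.03),((-.09,0),TY,.03),((-.105,0),TY,.008),((-.105,0),TY,.05)]:
    p,q=tool(tr(b),y,z,-1);print(b,arm.inverse_kinematics(p,q))
p,q=tool(tr((-.012,.105)),YY,.008,-1);arm.move_l(p,q,v=.15)
for y in (.068,.060,):
    p,q=tool(tr((-.012,y)),YY,.008,-1);r=arm.move_l(p,q,v=.05,max_force=12)
    s=sense();print(y,r,s['clock'],tf(np.array(s['tool_pos']))-tf(p),s['ft_force'])
for n in ['side','wrist']:
    im,d=get_image(n);np.savez(f'{n}4.npz',im=im,d=d,tp=s['tool_pos'],tq=s['tcp_rot'])
    if n=='side': cv2.imwrite('pics/s4c.png',cv2.resize(im[195:345,100:280],None,fx=4,fy=4,interpolation=cv2.INTER_CUBIC))
    else: cv2.imwrite('pics/w4.png',im)
E
```

```text
(-0.105, 0.105) [ 0.9    0.647  1.69  -0.488  1.146 -2.313]
(-0.09, 0) [ 0.841  0.374  2.233 -0.987  0.61  -2.588]
(-0.105, 0) [ 0.881  0.428  2.245 -1.05   0.591 -2.47 ]
(-0.105, 0) [ 0.881  0.321  2.23  -0.909  0.66  -2.644]
0.068 False 13.15 [-0.025  0.079  0.006] [-0.071  0.54  -1.815]
0.06 False 13.4583 [-0.057 -0.368  0.042] [-0.782  0.275 -2.515]
```

View pics/w4.png

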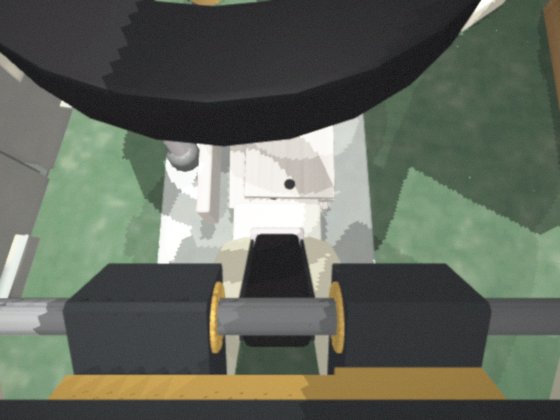

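View pics/s4c.png

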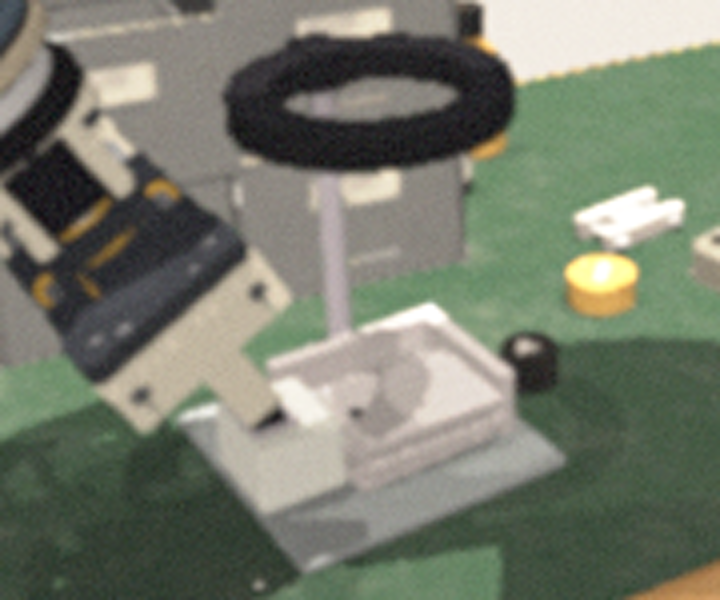

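Run:
```python
from h import *
np.set_printoptions(precision=3,suppress=True)
def go(b,y,z,v=.2,f=None,joint=False):
    p,q=tool(tr(b),y,z,-1)
    r=arm.move_to(p,q) if joint else arm.move_l(p,q,v=v,max_force=f)
    s=sense();print(b,r,round(s['clock'],2),tf(np.array(s['tool_pos']))-tf(p),s['ft_force']);return s
go((-.012,.105),YY,.012)
go((-.105,.105),TY-np.pi/4,.03,joint=True)
go((-.095,.004),TY,.03,joint=True)
go((-.095,.004),TY,.008,v=.1)
s=go((-.056,.004),TY,.008,v=.05,f=15)
s=go((-.043,.004),TY,.008,v=.025,f=9)
for n in ['side','wrist']:
    im,d=get_image(n);np.savez(f'{n}5.npz',im=im,d=d,tp=s['tool_pos'],tq=s['tcp_rot'])
    if n=='side': cv2.imwrite('pics/s5c.png',cv2.resize(im[195:345,100:280],None,fx=4,fy=4,interpolation=cv2.INTER_CUBIC))
    else: cv2.imwrite('pics/w5.png',im)
```

```text
(-0.012, 0.105) False 13.93 [-0.227  0.091 -0.332] [ 0.093 -0.542 -1.834]
(-0.105, 0.105) False 14.45 [-0.767 -0.52   0.431] [ 0.827  0.359 -2.013]
(-0.095, 0.004) False 15.08 [1.355 0.134 0.323] [ 1.223  1.299 -2.599]
(-0.095, 0.004) False 15.45 [ 0.563  0.649 -0.158] [-0.18  -0.764 -1.526]
(-0.056, 0.004) False 16.38 [ 0.124 -0.232 -0.017] [-0.215 -0.63  -1.641]
(-0.043, 0.004) True 16.82 [-3.359 -0.213 -0.471] [ 0.571 -0.316 -1.823]
```

View pics/w5.png

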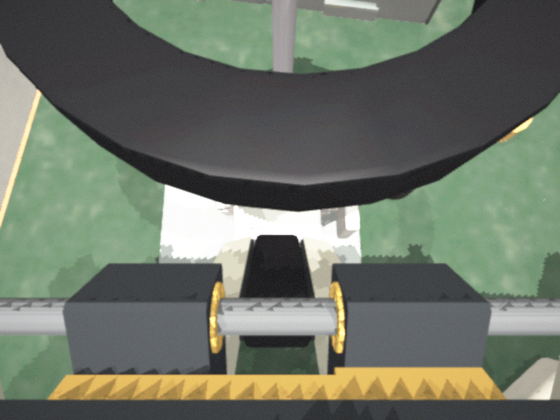

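View pics/s5c.png

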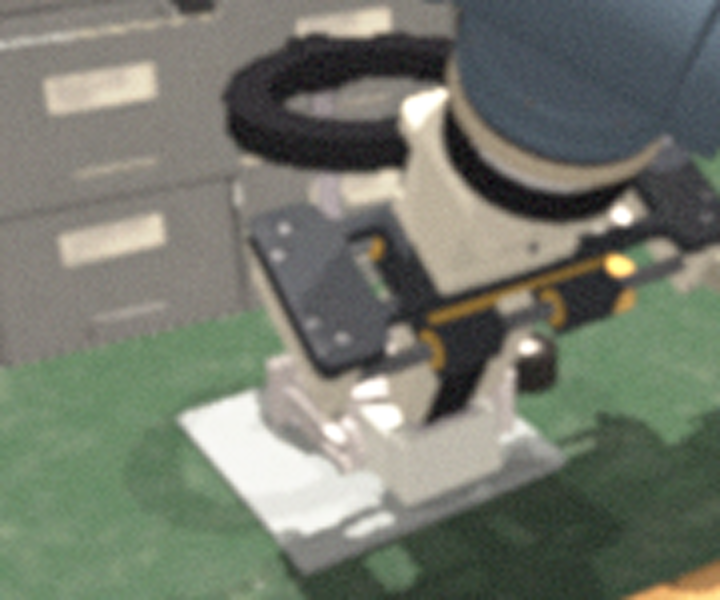

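```bash
cat >> h.py <<'E'
def go(b,y,z,v=.2,f=None,joint=False):
    p,q=tool(tr(b),y,z,-1)
    r=arm.move_to(p,q) if joint else arm.move_l(p,q,v=v,max_force=f)
    s=sense();print(b,r,round(s['clock'],2),tf(np.array(s['tool_pos']))-tf(p),s['ft_force'],round(s['gripper_width'],4));return s
def snap(k,s):
  for n in ['side','wrist']:
    im,d=get_image(n);np.savez(f'{n}{k}.npz',im=im,d=d,tp=s['tool_pos'],tq=s['tcp_rot'])
    if n=='side': cv2.imwrite(f'pics/s{k}c.png',cv2.resize(im[195:345,100:280],None,fx=4,fy=4,interpolation=cv2.INTER_CUBIC))
    else: cv2.imwrite(f'pics/w{k}.png',im)
np.set_printoptions(precision=3,suppress=True)
E
python3 - <<'E'
from h import *
go((-.095,.004),TY,.012)
go((-.105,.105),TY-np.pi/4,.03,joint=True)
go((-.005,.105),YY,.03,joint=True)
s=go((-.005,.095),YY,.008,v=.1)
snap('6a',s)
go((-.005,.066),YY,.008,v=.06,f=15)
s=go((-.005,.050),YY,.008,v=.025,f=9)
snap('6b',s)
s=go((-.005,.090),YY,.010,v=.1)
snap('6c',s)
E
```

```text
(-0.095, 0.004) False 17.31 [-0.267  0.317  0.076] [-0.164  0.088 -2.527] 0.0236
(-0.105, 0.105) False 17.94 [ 0.85  -0.514 -0.608] [ 0.883 -0.903 -2.514] 0.0242
(-0.005, 0.105) False 18.48 [ 1.243 -1.701 -0.511] [-0.295  0.702 -3.588] 0.024
(-0.005, 0.095) False 18.87 [-0.944 -0.102  0.117] [-0.351 -0.544 -1.38 ] 0.024
(-0.005, 0.066) False 19.6 [0.127 0.177 0.16 ] [-0.141  0.202 -1.594] 0.0242
(-0.005, 0.05) True 20.17 [ 0.193  2.856 -0.035] [ 0.721  1.628 -0.981] 0.024
(-0.005, 0.09) False 20.79 [-0.199 -0.595 -0.389] [-0.071  0.064 -1.709] 0.0243
```

View pics/w6a.png

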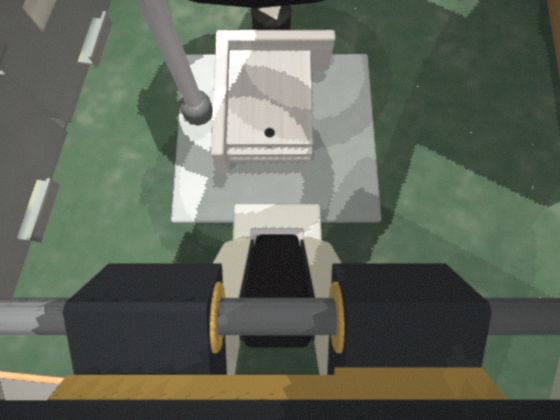

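View pics/w6c.png

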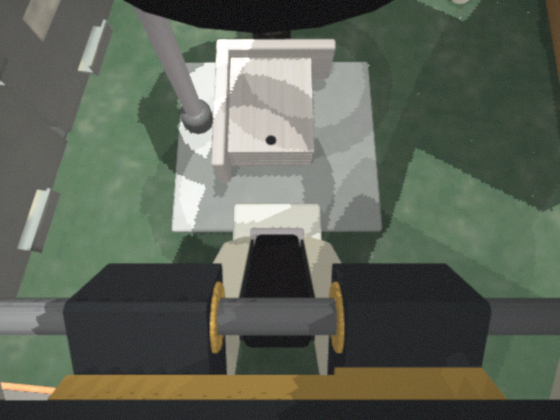

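View pics/s6cc.png

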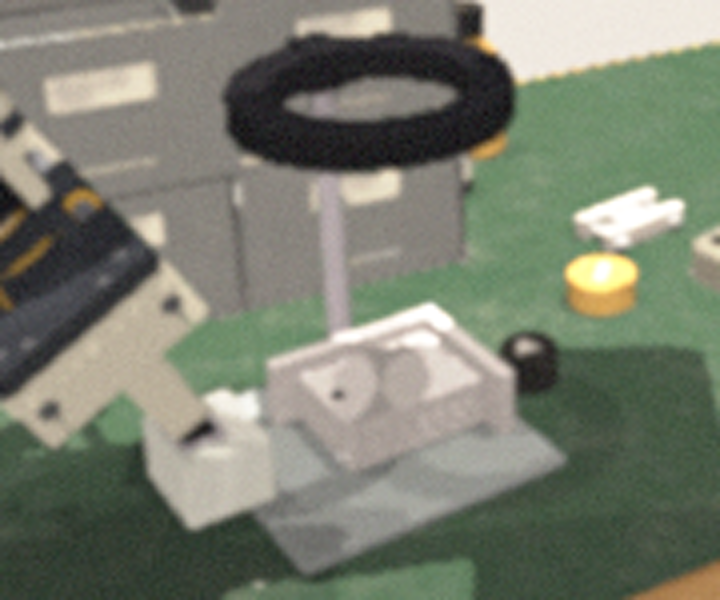

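View pics/w6b.png

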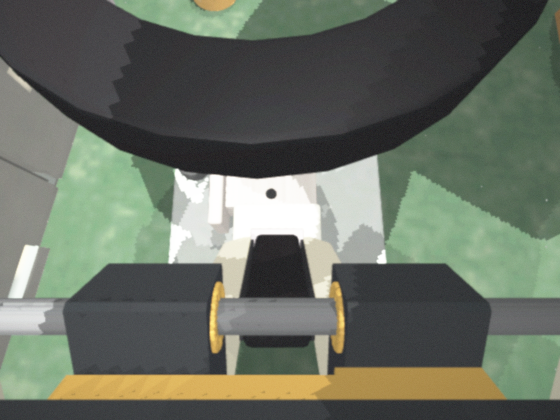

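Run:
```python
from h import *
z=np.load('wrist6c.npz');im=z['im'];cv2.imwrite('pics/w6cc.png',cv2.resize(im[30:180,195:345],None,fx=4,fy=4,interpolation=cv2.INTER_CUBIC))
t=(z['tp'],z['tq']);W=tf(world('wrist',z['d'],t))
a=W[206:228,240:315].reshape(-1,3);print('head',np.median(a,0))
for v in (70,100,140,150,155,158,161,164): print(v,[tuple(np.round(W[v,u]).astype(int)) for u in (216,222,226,230,240,260,300,306,312,318)])
for n,h,uv in [('top plate corners',.031,[(230,59),(312,58),(314,148),(229,149)]),('fences',.040,[(229,53),(227,160),(333,51)])]:
    print(n,tf(pr('wrist',uv,h,t)))
```

```text
head [-5.691 79.817 41.643]
70 [(np.int64(34), np.int64(-18), np.int64(39)), (np.int64(30), np.int64(-18), np.int64(40)), (np.int64(28), np.int64(-18), np.int64(39)), (np.int64(26), np.int64(-24), np.int64(32)), (np.int64(19), np.int64(-24), np.int64(32)), (np.int64(6), np.int64(-24), np.int64(31)), (np.int64(-21), np.int64(-24), np.int64(32)), (np.int64(-25), np.int64(-25), np.int64(30)), (np.int64(-31), np.int64(-36), np.int64(15)), (np.int64(-35), np.int64(-35), np.int64(16))]
100 [(np.int64(33), np.int64(4), np.int64(40)), (np.int64(29), np.int64(4), np.int64(40)), (np.int64(27), np.int64(3), np.int64(39)), (np.int64(25), np.int64(-2), np.int64(30)), (np.int64(19), np.int64(-1), np.int64(31)), (np.int64(6), np.int64(-1), np.int64(32)), (np.int64(-21), np.int64(-1), np.int64(31)), (np.int64(-25), np.int64(-2), np.int64(31)), (np.int64(-32), np.int64(-17), np.int64(5)), (np.int64(-36), np.int64(-17), np.int64(6))]
140 [(np.int64(32), np.int64(32), np.int64(40)), (np.int64(28), np.int64(32), np.int64(41)), (np.int64(27), np.int64(28), np.int64(33)), (np.int64(24), np.int64(27), np.i
[... 2021 characters left out ...]
.int64(-35), np.int64(31), np.int64(5))]
164 [(np.int64(31), np.int64(47), np.int64(39)), (np.int64(27), np.int64(47), np.int64(39)), (np.int64(26), np.int64(43), np.int64(30)), (np.int64(27), np.int64(36), np.int64(11)), (np.int64(20), np.int64(35), np.int64(10)), (np.int64(6), np.int64(35), np.int64(10)), (np.int64(-22), np.int64(35), np.int64(8)), (np.int64(-26), np.int64(35), np.int64(9)), (np.int64(-30), np.int64(34), np.int64(6)), (np.int64(-34), np.int64(34), np.int64(7))]
top plate corners [[ 26.555 -33.029  31.   ]
 [-29.563 -33.862  31.   ]
 [-29.132  32.792  31.   ]
 [ 24.778  33.522  31.   ]]
fences [[ 25.95  -30.69   40.   ]
 [ 24.365  44.649  40.   ]
 [-42.463 -32.275  40.   ]]
```

View pics/w6cc.png

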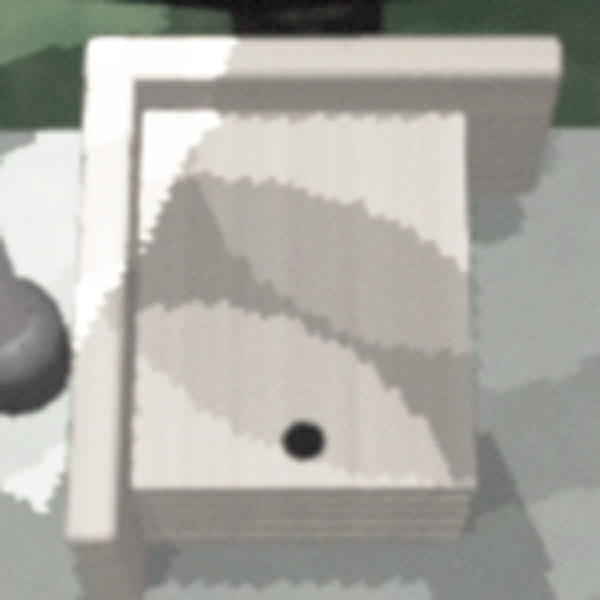

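Run:
```python
from h import *
go((-.005,.105),YY,.012)
go((-.105,.105),TY-np.pi/4,.03,joint=True)
go((-.095,.000),TY,.03,joint=True)
go((-.095,.000),TY,.008,v=.1)
go((-.056,.000),TY,.008,v=.06,f=15)
s=go((-.042,.000),TY,.008,v=.025,f=10)
go((-.095,.000),TY,.012)
go((-.105,.105),TY-np.pi/4,.03,joint=True)
go((-.005,.105),YY,.03,joint=True)
s=go((-.005,.105),YY,.04,v=.1)
arm.wait(.2);s=sense()
snap('7',s)
z=np.load('wrist7.npz');im=z['im'];cv2.imwrite('pics/w7c.png',cv2.resize(im[30:180,195:345],None,fx=4,fy=4,interpolation=cv2.INTER_CUBIC))
t=(z['tp'],z['tq']);W=tf(world('wrist',z['d'],t))
for v in range(60,170,8): print(v,[tuple(np.round(W[v,u]).astype(int).tolist()) for u in (222,226,230,234,240,300,304,308,312,316)])
```

```text
(-0.005, 0.105) False 21.14 [ 0.034 -0.139 -0.036] [-0.799 -0.154 -1.985] 0.0237
(-0.105, 0.105) False 21.68 [-0.753 -0.4    0.431] [ 0.471 -0.056 -1.284] 0.0241
(-0.095, 0.0) False 22.32 [1.229 0.202 0.328] [ 1.097 -0.43  -1.768] 0.024
(-0.095, 0.0) False 22.69 [ 0.526  0.608 -0.17 ] [-0.303  0.658 -1.932] 0.0238
(-0.056, 0.0) False 23.49 [-0.058 -0.151 -0.069] [-0.721 -0.515 -1.694] 0.0241
(-0.042, 0.0) True 23.95 [-3.541 -0.15  -0.378] [ 0.129  0.294 -2.109] 0.0242
(-0.095, 0.0) False 24.35 [-0.198  0.313  0.093] [ 0.539 -0.589 -2.318] 0.0238
(-0.105, 0.105) False 24.99 [ 0.86  -0.694 -0.627] [-0.158 -1.254 -2.325] 0.0236
(-0.005, 0.105) False 25.52 [ 1.238 -1.787 -0.502] [-0.351 -0.014 -2.7  ] 0.0241
(-0.005, 0.105) False 25.77 [-0.926  0.454  1.098] [ 0.258  0.047 -2.351] 0.0243
60 [(43, -63, 0), (33, -32, 41), (30, -33, 40), (27, -35, 37), (23, -35, 37), (-23, -35, 37), (-26, -35, 37), (-30, -35, 37), (-33, -35, 37), (-36, -35, 37)]
68 [(43, -55, 0), (32, -26, 40), (30, -26, 40), (27, -28, 37), (23, -32, 31), (-24, -33, 31), (-27, -32, 31), (-30, -35, 27), (-34, -35, 27), (-37,
[... 1090 characters left out ...]
(28, 26, 39), (26, 23, 32), (21, 22, 31), (-23, 22, 31), (-26, 22, 30), (-31, 10, 6), (-35, 10, 6), (-38, 10, 6)]
140 [(33, 33, 40), (30, 33, 40), (27, 33, 40), (26, 29, 31), (21, 29, 32), (-23, 29, 32), (-26, 28, 31), (-31, 17, 6), (-34, 17, 5), (-37, 17, 7)]
148 [(33, 39, 40), (30, 39, 40), (27, 39, 40), (26, 35, 30), (21, 35, 31), (-23, 35, 31), (-26, 35, 30), (-31, 25, 8), (-34, 24, 6), (-37, 24, 6)]
156 [(32, 45, 40), (30, 45, 40), (27, 45, 39), (26, 37, 22), (23, 35, 16), (-24, 35, 16), (-27, 35, 16), (-31, 31, 6), (-34, 31, 7), (-37, 31, 5)]
164 [(34, 47, 31), (31, 48, 31), (28, 48, 31), (26, 43, 20), (24, 38, 6), (-24, 38, 6), (-27, 38, 6), (-6, 139, 264), (-34, 38, 6), (-37, 38, 6)]
```

View pics/w7.png

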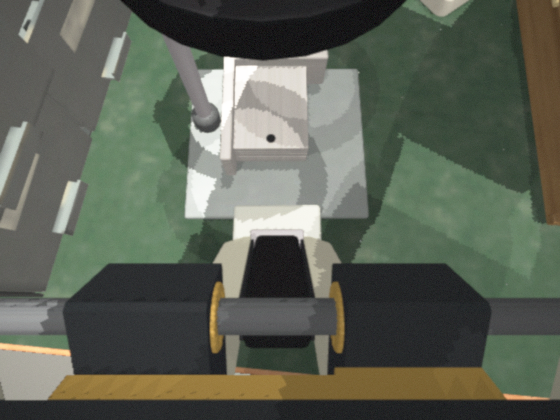

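View pics/w7c.png

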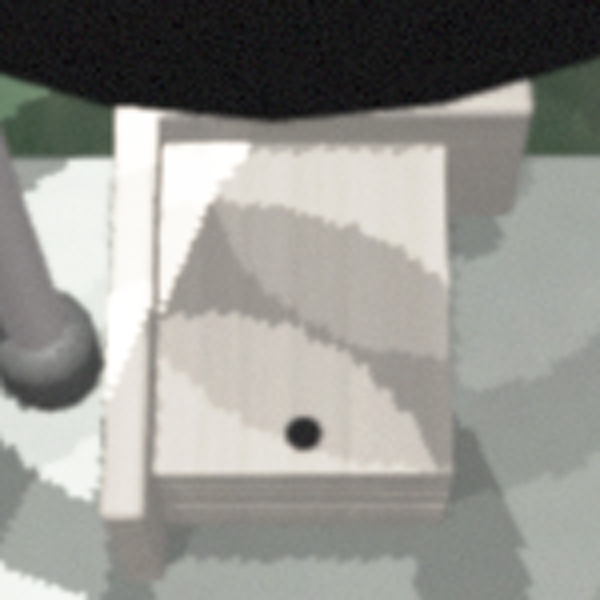

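View pics/s7c.png

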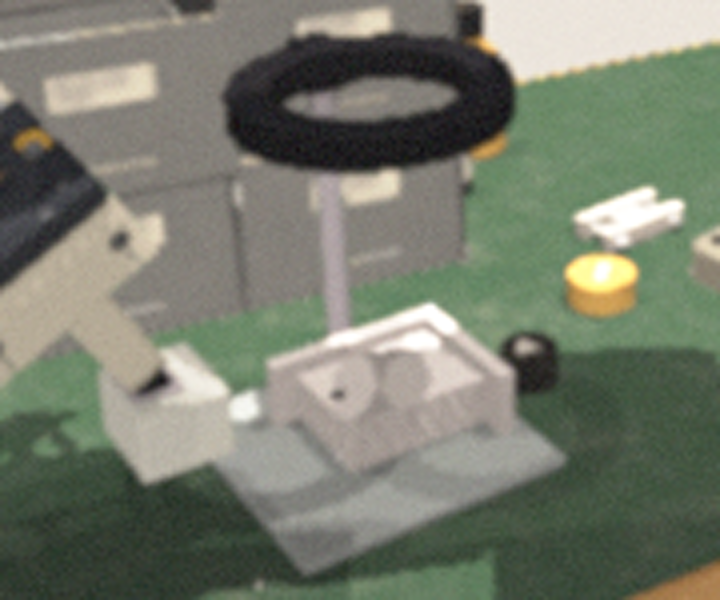

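The stack is squared: all +y edges measure about 35 mm at every height, and the top plate's edge sits at the fence with no gap. I'll carry the block back and stand it at its original spot.

Run:
```python
from h import *
go((-.005,.105),YY,.34,v=.3)
p,q=tool(BO,BY,.34,-1);arm.move_to(p,q)
p,q=tool(BO,BY,.02,-1);arm.move_l(p,q,v=.25)
arm.wait(.3)
s=sense();print(s['clock'],s['tool_pos']-p,s['ft_force'])
snap('8',s)
p,q=tool(BO,BY,-.004,-1);r=arm.move_l(p,q,v=.03,max_force=5)
s=sense();print(r,s['clock'],s['tool_pos']-p,s['ft_force'],s['moment'])
```

```text
(-0.005, 0.105) False 27.23 [-0.157 -0.271 -1.464] [-0.578  0.119 -2.669] 0.0239
30.9333 [ 0. -0.  0.] [-0.091  0.263 -2.215]
True 31.6667 [-0.    -0.     0.004] [ 0.116 -0.766  2.547] [-0.07   0.123  0.059]
```

View pics/w8.png

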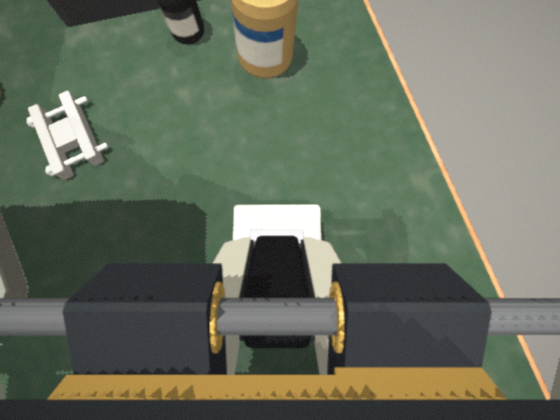

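Run:
```python
from h import *
grip(.093);s=sense();print(s['clock'],s['gripper_width'])
p,q=tool(BO,BY,0,-1,along=-.10);arm.move_l(p,q,v=.15)
s=sense();im,d=get_image('wrist');cv2.imwrite('pics/w9.png',im)
p,q=tool(BO,BY,.0,-1,along=-.18);arm.move_l(p,q,v=.2);arm.wait(.3)
s=sense();print(s['clock'],s['ft_force'])
snap('10',s)
im,d=get_image('top');cv2.imwrite('pics/t10.png',im);np.savez('top10.npz',im=im,d=d)
W=world('top',d);hsv=cv2.cvtColor(im,cv2.COLOR_BGR2HSV)
z=np.load('wrist10.npz');W=world('wrist',z['d'],(z['tp'],z['tq']));hsv=cv2.cvtColor(z['im'],cv2.COLOR_BGR2HSV)
k=(hsv[...,1]<60)&(hsv[...,2]>170)&(W[...,2]>.024)&(W[...,2]<.04)&(np.hypot(W[...,0]-.481,W[...,1]+.2125)<.05)
P=W[k];c=P.mean(0);n=np.linalg.svd(P-c,full_matrices=False)[2][2];print(len(P),c,'tilt',np.arccos(abs(n[2])))
```

```text
32.85 0.09292548811979807
34.6917 [-1.013 -0.689  0.567]
1024 [ 0.481 -0.212  0.032] tilt 0.005925941916435785
```

View pics/w10.png

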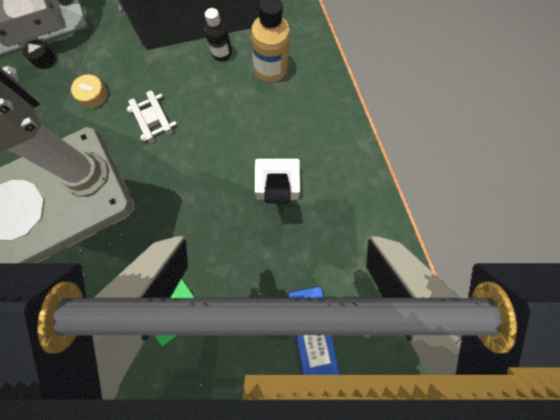

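View pics/s10c.png

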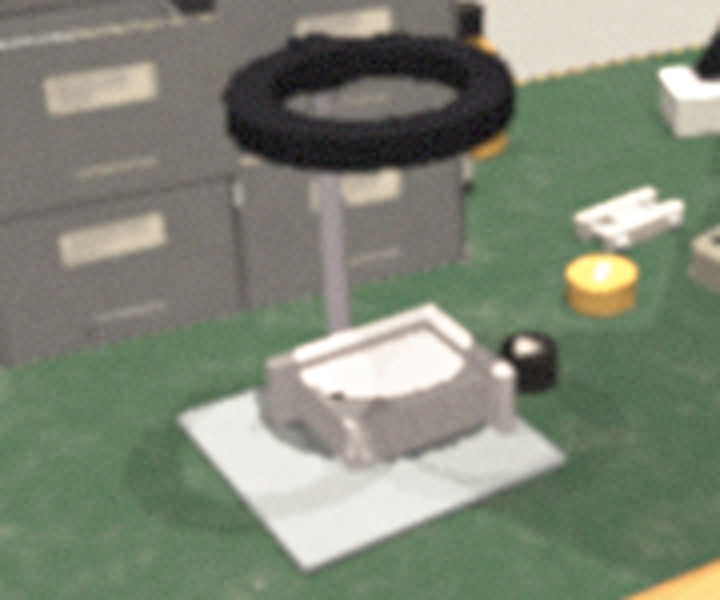

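View pics/t10.png

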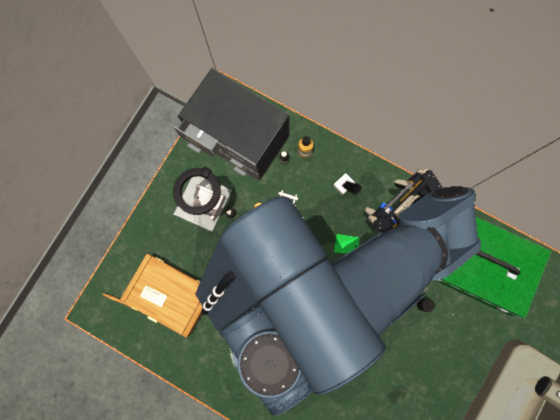

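Run:
```python
from h import *
ticket.finish_job();print(sense()['clock'])
```

```text
the job is handed in; nothing more can be done
the job is handed in; nothing more can be done
```

I took the block by its handle, carried it past the far side of the press and tapped the stack along -y, +x, -y and +x, using only the block. The last three taps were each stopped by a 9–10 N force limit at the fence. I then stood the block back on its original spot and handed the job in at about 35 s; the hand-in gives no verdict.

**Stack:** after the last tap, the wrist depth view showed the plates' +y edges in one line at about y = 35 mm in the tray's frame. The -x edges were flush at about -27 mm, and the top surface was at 31 mm. In the final side picture the stack still looked squared.

**Block:** its head top is at 32 mm with a tilt of 0.006 rad, about 0.42 m from the tray origin. The gripper is open and clear of it.

**Small disagreements:** the tool stopped 1–2 mm further than the calculated snug positions (x about -46 instead of -47.5 mm, y about 53 instead of 55 mm). I put that down to calibration error and slight pivoting of the head in the fingers. Pixel-picked corners of the top plate were off by up to 2 mm from depth, within the calibration tolerance.

**Bystanders:** I judged these by eye only. I saw no movement in the last pictures.

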